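Stack sealed instrument cases by heft, heaviest at the bottom

ROBOT

A 6-joint arm with a two-finger parallel gripper is mounted at the origin on a cart in front of the work surface, level with it; the furniture and walls round the work are solid. World frame = base frame: x ahead of the robot, y to its left, z up, the work surface at z = 0. Lengths are in m, angles in rad, forces in N, time in s.
With the tool pointing down it reaches from about 0.4 to 0.825 m from the base axis. Payload 7 kg.
Tool frame: the origin (TCP) lies at the very end of the fingers, on their centre line; the grasp point (between the pads) lies arm.hold_point_z behind it (arm.hold_point_z is the distance from the TCP to the grasp point, in m); z points along the fingers, y is the line along which they close (so a half turn about z gives the same grasp; the last joint's range is limited). The gripper opens to 88 mm and grips with 3 to 60 N. Pads are 19 mm wide; open, the fingers measure 130 mm over their backs; the gripper's body (78 mm by 193 mm) begins 47 mm behind the grasp point.
Start: joints at [-0.831, 0.359, 0.012, 0, -1.224, -0.288], TCP at [0.295, -0.607, 0.187] pointing down, gripper open.
Joint ranges: [-3.07, 3.07], [-1.43, 2.12], [-1.02, 1.25], [-3.03, 1.67], [-3.05, -0], [-3.03, 3.03]. Speed limits (rad/s): [2.39, 2.39, 3.01, 3.14, 3.14, 3.14].

INTERFACE

Orientations are given as [roll, pitch, yaw] about the fixed x, y, z axes, in that order (R = Rz(yaw) Ry(pitch) Rx(roll)).
In Python, from station import arm gives the robot as it stands.
- The arm moves only by the shell command python3 nudge.py FILE [FORCE], which reads ROWS from the file FILE. ROWS is a JSON list that holds a single list of rows (three levels of brackets), with 1 to 20 rows, each of 5 numbers: the finger opening in m, then dx, dy, dz in mm, then a turn about the tool's z in rad; each row is the pose to reach, as a shift and turn from the pose commanded when the command began, along the tool's axes at that moment; what a row does not reach only later rows make up. A row lasts 1/12 s, in which the tool goes at most 0.0417 m and 0.125 rad, less where a joint would pass 70% of its speed; a pose out of reach is approached as far as the arm can. The fingers move at their own pace and stop on an object; FORCE is the grip in N (left out, the last holds). Time passes only in rows, so rows that do not move let the fingers close. It prints the time, the measured TCP pose, the force, the opening and the grip force at its end. Input that does not fit is refused with a message, and nothing moves.
- arm.get_state(): the state, without advancing time (a new reading comes with each control period).
- arm.grab_frame(name): name is "scene" or "top" or "wrist"; returns the picture (400x640x3 uint8, red, green, blue); there is no depth.
- arm.camera_params(name): a dict with "fx", "fy", "cx", "cy" (pixels), "D" ([k1, k2, p1, p2, k3] as OpenCV has them; the pictures are not rectified), "T" (4x4, takes a point from camera to world coordinates); the wrist camera has in their place "hand_eye" (4x4, takes a point from camera to tool coordinates, whose origin is the TCP and whose axes are the flange's). Camera axes: x right, y down, z forward; pixel columns grow to the right and rows downward; lengths in m; the calibration is good to about 2 mm. A picture is of the moment at which its call begins: read the wrist's pose just before it. camera_params takes no time and is no camera call.
- arm.job_done(): hands the job in; it is judged then, once.
The state is a dict: "t": time; "q": joint angles; "qd": joint speeds; "joint_efforts": joint torques, N m; "eef_pos": TCP position; "ee_rot": TCP orientation; "force": force on the tool from outside, world axes, zero at the start; "moment": the same for the moment, N m; "width": finger opening in m; "gripper_force": force on a finger pad.
Only numpy, scipy, OpenCV 4.12 (cv2) and the standard library are available. Lean on these libraries where they do the work, as an engineer would, in place of code of your own. Each camera call takes 0.05 s, during which the arm holds its last target. There are 200 camera calls.

TASK

Three sealed instrument cases on the sloping rack look alike but for their lid colours, yet weigh differently: heft them to find out which is which. Stack them lid up and square in the grey carrier, the heaviest first at the bottom, then the middle one, the lightest on top, setting each down gently, and let go. Leave the timer, the kidney dish and the forceps where they are.

Things in the scene. Friction and masses are not known exactly. Their poses are not given: they have to be found in the camera images.
- case_blue: Sealed aluminium instrument case, blue lid, 130 (x) x 56 (y) x 42 mm (z, out of the lid). Origin: centre of its underside. Starts on the rack, x up the slope. Grip it across its width near mid-length; contents centred, shift 1.5 mm. Of the three one weighs 0.21 to 0.23 kg, one 0.37 to 0.43, one 0.54 to 0.62; which is which changes every time, whatever the colour.
- case_green: Sealed aluminium instrument case, green lid, 130 (x) x 56 (y) x 42 mm (z, out of the lid). Origin: centre of its underside. Starts on the rack, x up the slope. Grip it across its width near mid-length; contents centred, shift 1.5 mm. Of the three one weighs 0.21 to 0.23 kg, one 0.37 to 0.43, one 0.54 to 0.62; which is which changes every time, whatever the colour.
- case_orange: Sealed aluminium instrument case, orange lid, 130 (x) x 56 (y) x 42 mm (z, out of the lid). Origin: centre of its underside. Starts on the rack, x up the slope. Grip it across its width near mid-length; contents centred, shift 1.5 mm. Of the three one weighs 0.21 to 0.23 kg, one 0.37 to 0.43, one 0.54 to 0.62; which is which changes every time, whatever the colour.
- rack: Fixed steel rack; its deck (290 mm wide, 150 mm up) slopes 25 degrees down to the robot. Origin: on the table under its middle; x towards the high edge, y along its width. Deck face 80 mm above the table at x = -75 mm, 143 at x = +60; a 14 mm lip at the low edge stops the cases, which lie side by side about 92 mm apart with 25 mm or more free between them.
- carrier: Fixed grey carrier: base 164 (x) x 92 (y) x 8 mm, four corner angles 60 mm higher. Origin: centre of its underside. Cases lie flat in it one on another, lengthwise along x (either way round), 6 mm play all round. The long sides are open for 102 mm mid-length, for the fingers. Three cases stack 126 mm high, so the top one is above the angles.
- carrier_floor (a point): Centre of the carrier's floor, 8 mm above the table, where the middle of the bottom case's underside belongs; axes as the carrier's.
- timer: Bystander: white kitchen-type timer, 60 x 62 x 20 mm, lying between robot and carrier. Origin: centre of its underside.
- kidney_dish: Bystander: small white kidney dish, 56 x 148 x 33 mm, beyond the carrier. Origin: centre of its underside.
- forceps: Bystander: steel forceps, 63 x 141 x 8 mm, lying flat to the left of the rack. Origin: centre of its underside.

How it is judged:
By the outcome, as a careful person would: the job done as asked, in the order asked, and still so for the second after the job is handed in, with the robot touching nothing.
It also fails if it takes over 72 s, if anything falls off the work surface, if the arm or the gripper's body presses on something with over 40 N, if the wrist force passes 120 N, or if a joint passes its speed limit or range.

## Working session

There is one attempt and no reset: what is moved stays moved. The work goes in short steps, Python scripts to look and compute and a shell command to move; the robot and the scene stay as the last step left them, time stands still between calls to the robot, and variables do not carry over. Pictures are saved under pics/ and viewed, at most 10 in all, crops included, and the job is handed in when it is done.

```bash
ls; mkdir -p pics; python3 - <<'E'
from station import arm
import cv2
s=arm.get_state();print({k:(v if not hasattr(v,'round') or isinstance(v,float) else v) for k,v in s.items()})
print(arm.hold_point_z)
for n in ("scene","top"):
    cv2.imwrite(f"pics/{n}0.png",arm.grab_frame(n)[:,:,::-1]); print(n,arm.camera_params(n))
print(arm.camera_params("wrist"))
E
```

```text
nudge.py
pics
station.py
{'t': 0.0, 'q': array([-8.30907638e-01,  3.59405756e-01,  1.10674651e-02, -3.48682531e-04,
       -1.22409530e+00, -2.88121506e-01]), 'qd': array([-0.0003869 , -0.00118469, -0.00186871, -0.00045149, -0.00144478,
        0.00014834]), 'joint_efforts': array([ 3.30801277e-04, -5.82726073e+01,  2.93056262e+01,  6.99755609e+00,
        6.77667311e-03, -1.99087417e-04]), 'eef_pos': array([ 0.29441963, -0.60679531,  0.18631455]), 'ee_rot': array([ 3.13992973e+00, -1.51006227e-04, -2.68994409e+00]), 'force': array([ 0.71817503, -0.75841827, -0.86654561]), 'moment': array([ 0.00248926, -0.04974658, -0.08997416]), 'gripper_force': 0.0, 'width': 0.08744650458577574}
0.0188
scene {'fx': 413.69781632497666, 'fy': 413.69781632497666, 'cx': 320.08827568326257, 'cy': 201.1173667084487, 'D': array([-0.06910724,  0.        ,  0.        ,  0.        ,  0.        ]), 'T': array([[-0.9350977 , -0.20431874,  0.289562  ,  0.26283399],
       [-0.35413086,  0.50748029, -0.78552854,  0.97251351],
       [ 0.01355119, -0.83708877, -0.54689922,  0.61797242],
       [ 0.        ,  0.  
[... 305 characters left out ...]
43075, -0.03019679, -0.01504395,  0.24717844],
       [ 0.01725934, -0.07449869, -0.99707174,  1.37745384],
       [ 0.        ,  0.        ,  0.        ,  1.        ]])}
{'fx': 290.3495489577743, 'fy': 290.3495489577743, 'cx': 321.1494996900443, 'cy': 198.62268050631346, 'D': array([0.01702006, 0.        , 0.        , 0.        , 0.        ]), 'hand_eye': array([[ 5.43355013e-04, -9.65090711e-01, -2.61915300e-01,
         7.03652646e-02],
       [ 9.99999849e-01,  5.44786498e-04,  6.71459137e-05,
         1.96240125e-04],
       [ 7.78860216e-05, -2.61915297e-01,  9.65090862e-01,
        -1.96857707e-01],
       [ 0.00000000e+00,  0.00000000e+00,  0.00000000e+00,
         1.00000000e+00]])}
```

View pics/top0.png

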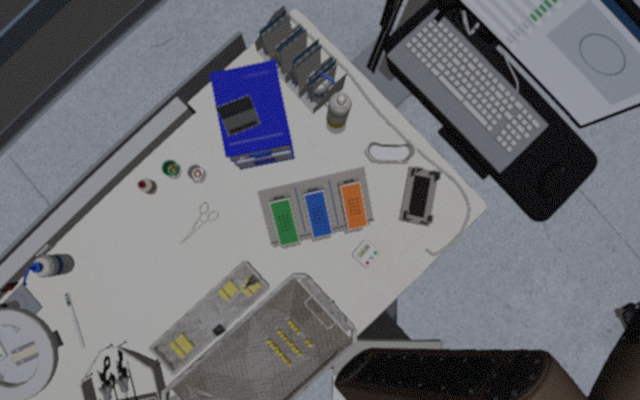

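View pics/scene0.png

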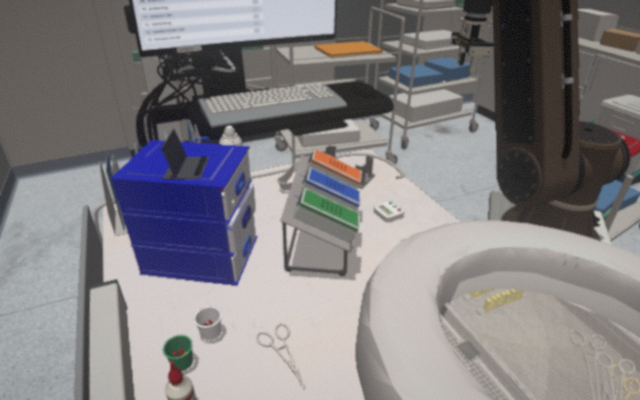

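The top view shows green at about (284,220), blue (318,213), orange (353,204), the carrier (419,195), the timer (365,253), the dish (389,152) and the forceps (200,222). I'll enlarge the rack and carrier area.

```bash
python3 - <<'E'
import cv2
i=cv2.imread("pics/top0.png")[150:270,250:450]
cv2.imwrite("pics/top0c.png",cv2.resize(i,None,fx=4,fy=4,interpolation=cv2.INTER_CUBIC))
E
```

```text
(no output)
```

View pics/top0c.png

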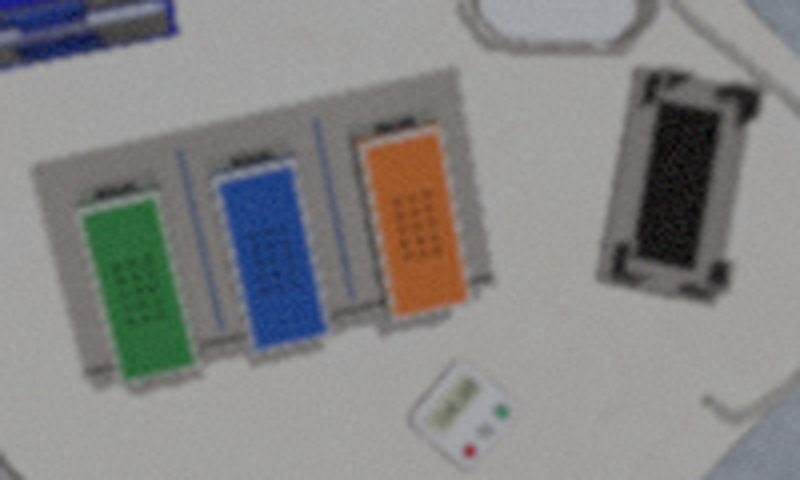

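```bash
cat > h.py <<'E'
import numpy as np, cv2
from station import arm
from scipy.spatial.transform import Rotation as Ro
from scipy.optimize import least_squares
def cam(n,s=None):
    p=arm.camera_params(n); K=np.array([[p['fx'],0,p['cx']],[0,p['fy'],p['cy']],[0,0,1]])
    if n=='wrist':
        T=np.eye(4);T[:3,:3]=Ro.from_euler('xyz',s['ee_rot']).as_matrix();T[:3,3]=s['eef_pos'];T=T@p['hand_eye']
    else: T=p['T']
    return K,p['D'],T
def proj(c,P):
    K,D,T=c;W=np.linalg.inv(T)
    return cv2.projectPoints(np.asarray(P,float).reshape(-1,3),cv2.Rodrigues(W[:3,:3])[0],W[:3,3],K,D)[0].reshape(-1,2)
def unproj(c,px,z):
    K,D,T=c;u=cv2.undistortPoints(np.asarray(px,float).reshape(-1,1,2),K,D).reshape(-1,2)
    d=np.c_[u,np.ones(len(u))]@T[:3,:3].T;o=T[:3,3]
    return o+d*((z-o[2])/d[:,2])[:,None]
def place(v,P):  # v=x,y,yaw ; P in object frame
    c,s=np.cos(v[2]),np.sin(v[2]);P=np.asarray(P,float).reshape(-1,3)
    return np.c_[v[0]+c*P[:,0]-s*P[:,1],v[1]+s*P[:,0]+c*P[:,1],P[:,2]]
def fit(c,px,P,v0):
    r=least_squares(lambda v:(proj(c,place(v,P))-px).ravel(),v0);return r.x,np.abs(r.fun).max()
def goto(s,p,yaw=None):  # tool-frame shift to world TCP p
    R=Ro.from_euler('xyz',s['ee_rot']).as_matrix()
    d=R.T@(np.asarray(p)-s['eef_pos']); t=None
    if yaw is not None: # desired world yaw of closing line (tool y), mod pi
        y=np.arctan2(R[1,1],R[0,1]); t=-((yaw-y+np.pi/2)%np.pi-np.pi/2)
    return d.round(4),t
a=np.radians(25)
def rackpt(xs,y,n): # along slope from low edge, y, normal height
    return [-.075+xs*np.cos(a)-n*np.sin(a),y,.08+xs*np.sin(a)+n*np.cos(a)]
E
python3 - <<'E'
from h import *
c=cam('top')
cr=lambda L:(np.array(L,float)+.5)/4-.5+np.array([250,150])
deck=cr([(35,165),(457,68),(490,283),(90,372)])
v,e=fit(c,deck,[rackpt(.15,.145,0),rackpt(.15,-.145,0),rackpt(0,-.145,.014),rackpt(0,.145,.014)],[.5,.2,0]);print('rack',v,e)
base=cr([(637,68),(600,282),(715,302)])
cv_,e=fit(c,base,[(.082,.046,.008),(-.082,.046,.008),(-.082,-.046,.008)],[.5,0,0]);print('carrier',cv_,e)
print(np.abs(proj(c,place(cv_,[(.082,-.046,.068),(.082,.046,.068),(-.082,.046,.068),(-.082,-.046,.068)]))-[250,150])*4)
for n,L in dict(green=[(80,205),(157,195),(195,365),(125,380)],blue=[(217,178),(293,165),(327,333),(255,350)],orange=[(360,143),(435,130),(468,300),(395,317)]).items():
    m=cr(L)
    def f(u):
        P=[rackpt(u[0]+dx*np.cos(u[2])-dy*np.sin(u[2]),u[1]+dx*np.sin(u[2])+dy*np.cos(u[2]),.042) for dx,dy in((.065,.028),(.065,-.028),(-.065,-.028),(-.065,.028))]
        return (proj(c,place(v,P))-m).ravel()
    r=least_squares(f,[.07,0,0]);u=r.x
    print(n,u,np.abs(r.fun).max(),'centre',place(v,rackpt(u[0],u[1],.021)))
for nm,q,z in(('timer',[(365,253)],.02),('front',[(310,255),(330,250),(340,240),(300,270)],0),('tray',[(305,275),(350,325),(255,262)],0.05),('dish',[(389,152)],.03)):
    print(nm,unproj(c,q,z).round(3)[:,:2].tolist())
E
```

```text
rack [0.54340971 0.2238457  0.25126684] 2.039431936644803
carrier [ 0.57704334 -0.0802761  -0.16279128] 1.0636823127104833
[[778.51960917  76.06669487]
 [652.72882444  50.75206656]
 [612.25689173 279.01304062]
 [739.54366322 303.70143104]]
green [ 0.06502061  0.09267275 -0.0084925 ] 1.732146351459079 centre [[0.49620543 0.30740594 0.12651136]]
blue [ 0.06472642  0.00324134 -0.00266127] 1.7776836302950585 centre [[0.51818262 0.22071654 0.12638703]]
orange [ 0.0661739  -0.09214807  0.01149392] 1.6861628841690504 centre [[0.54317007 0.1286487  0.12699876]]
timer [[0.406, 0.077]]
front [[0.395, 0.235], [0.411, 0.177], [0.441, 0.149], [0.351, 0.263]]
tray [[0.342, 0.248], [0.205, 0.118], [0.374, 0.389]]
dish [[0.7, 0.015]]
```

```bash
python3 - <<'E'
from h import *
s=arm.get_state()
print(goto(s,[.577,-.08,.187],-.163+np.pi/2),goto(s,[.543,.1286,.25],.25+np.pi/2))
E
```

```text
(array([-4.842e-01,  3.507e-01, -1.000e-04]), np.float64(0.6146853528158573)) (array([-0.5446,  0.5533, -0.0628]), np.float64(0.2016853528158573))
```

Careful with the scale: shifts go in mm. That gives: -0.03 m is -30, -0.484 m is -484.

```bash
R='x'; echo '[[[0.068, -484, 351, -30, 0.61], [0.068, -484, 351, -30, 0.61], [0.068, -484, 351, -30, 0.61], [0.068, -484, 351, -30, 0.61], [0.068, -484, 351, -30, 0.61], [0.068, -484, 351, -30, 0.61], [0.068, -484, 351, -30, 0.61], [0.068, -484, 351, -30, 0.61], [0.068, -484, 351, -30, 0.61], [0.068, -484, 351, -30, 0.61], [0.068, -484, 351, -30, 0.61], [0.068, -484, 351, -30, 0.61], [0.068, -484, 351, -30, 0.61], [0.068, -484, 351, -30, 0.61], [0.068, -484, 351, -30, 0.61], [0.068, -484, 351, -30, 0.61], [0.068, -484, 351, -30, 0.61], [0.068, -484, 351, -30, 0.61]]]' > m.json && python3 nudge.py m.json
python3 - <<'E'
from h import *
s=arm.get_state();f=arm.grab_frame('wrist');print(s)
np.save('s1.npy',s,allow_pickle=True)
cv2.imwrite('pics/w1.png',f[:,:,::-1])
E
```

```text
t: 1.6
eef_pos: [0.5764, -0.0801, 0.2168]
ee_rot: [-3.141, -0.001, 2.984]
force: [-0.8, 0.3, -0.5]
width: 0.0682
gripper_force: 0.0
{'t': 1.6, 'q': array([ 1.97636279e-01,  1.89316033e-01, -1.52794920e-01, -1.20576775e-04,
       -1.22979656e+00, -1.92601174e+00]), 'qd': array([-0.02050571, -0.0086333 , -0.0053289 ,  0.00084887, -0.00106436,
        0.00032502]), 'joint_efforts': array([ 9.29353014e-01, -4.42956877e+01,  2.95326823e+01,  6.93146199e+00,
       -5.50188893e-02, -2.72732112e-02]), 'eef_pos': array([ 0.57643027, -0.08012907,  0.21676191]), 'ee_rot': array([-3.14131269e+00, -1.08132885e-03,  2.98397298e+00]), 'force': array([-0.82146301,  0.3195756 , -0.52248409]), 'moment': array([ 0.01692499, -0.02374387, -0.05629372]), 'gripper_force': 0.0, 'width': 0.06820758385275229}
```

View pics/w1.png

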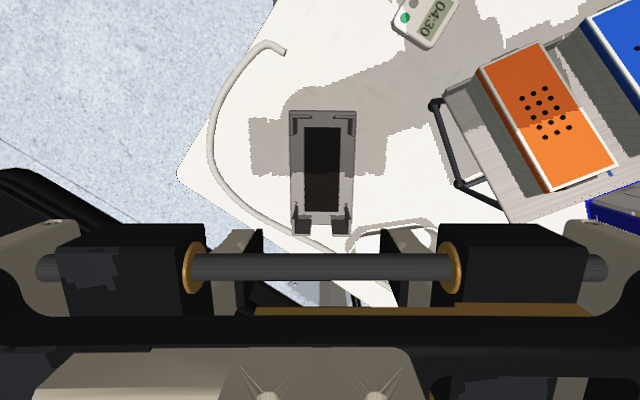

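The wrist view shows the carrier at (290..356, 110..236) and the orange lid around (547,115), beside the rack. I'll enlarge the carrier.

```bash
python3 - <<'E'
import cv2
i=cv2.imread("pics/w1.png")[98:248,270:380]
cv2.imwrite("pics/w1c.png",cv2.resize(i,None,fx=4,fy=4,interpolation=cv2.INTER_CUBIC))
E
```

```text
(no output)
```

View pics/w1c.png

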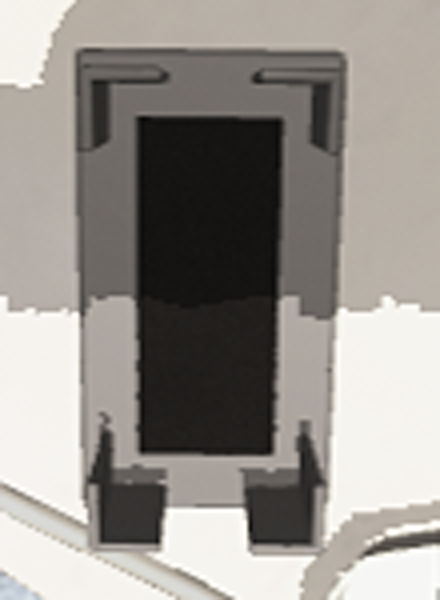

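```bash
python3 - <<'E'
from h import *
s=np.load('s1.npy',allow_pickle=True).item();c=cam('wrist',s)
cr=lambda L:(np.array(L,float)+.5)/4-.5+np.array([270,98])
m=cr([(76,50),(346,50),(138,117),(283,117),(273,453),(138,453),(90,550),(323,550)])
def P(u):
    A,B,C,E=u[3:7]
    return place(u,[(-.082,-.046,.008),(-.082,.046,.008),(-A,-B,.008),(-A,B,.008),(A,B,.008),(A,-B,.008),(C,-E,.068),(C,E,.068)])
r=least_squares(lambda u:(proj(c,P(u))-m).ravel(),[.577,-.08,-.163,.06,.025,.074,.037]);print(r.x.round(4),(r.fun*4).round(1))
print(((proj(c,place(r.x,[(-.074,-.037,.068),(-.074,.037,.068)]))-[270,98])*4).round())
# orange lid corners + timer-side
rk=[.5434,.2238,.2513]
def f(u):
    P=[rackpt(u[0]+dx*np.cos(u[2])-dy*np.sin(u[2]),u[1]+dx*np.sin(u[2])+dy*np.cos(u[2]),.042) for dx,dy in((.065,.028),(.065,-.028),(-.065,-.028),(-.065,.028))]
    return (proj(c,place(rk,P))-[(620,166),(550,193),(475,68),(543,40)]).ravel()
r=least_squares(f,[.07,-.09,0]);u=r.x;print(u,r.fun.round(1),place(rk,rackpt(u[0],u[1],.021)),u[2]+rk[2])
st=arm.get_state()
E
```

```text
[ 0.5752 -0.079  -0.1661  0.0597  0.0246  0.0728  0.0372] [-3.3 -2.6  2.4  0.  -0.7  0.  -0.4  1.4  1.   1.4  1.4  0.3 -0.1 -1.
 -0.1  1. ]
[[ 80.  68.]
 [339.  71.]]
[ 0.06444853 -0.09276051  0.00207952] [-0.1  1.   0.2  0.5  3.6 -1.1 -3.5 -0.5] [[0.5418012  0.12762094 0.12626959]] 0.2533795246510186
```

```bash
cat >> h.py <<'E'
C=dict(orange=(.5424,.128),blue=(.5182,.2207),green=(.4962,.3074)); Y=.2515; CAR=(.5757,-.0795,-.1645)
def pick(n): # TCP target for gripping the case on the rack
    x,y=C[n];return [x-.0025*np.cos(Y),y-.0025*np.sin(Y),.1265+.0055-.0188]
E
python3 -c "
from h import *
print(goto(arm.get_state(),pick('orange'),Y+np.pi/2))"
```

```text
(array([0.0686, 0.1997, 0.1038]), np.float64(-0.4101102579665501))
```

```bash
echo '[[[0.068, 69, 200, 0, -0.41], [0.068, 69, 200, 0, -0.41], [0.068, 69, 200, 0, -0.41], [0.068, 69, 200, 0, -0.41], [0.068, 69, 200, 0, -0.41], [0.068, 69, 200, 0, -0.41], [0.068, 69, 200, 0, -0.41], [0.068, 69, 200, 30, -0.41], [0.068, 69, 200, 60, -0.41], [0.068, 69, 200, 85, -0.41], [0.068, 69, 200, 104, -0.41], [0.068, 69, 200, 104, -0.41], [0.068, 69, 200, 104, -0.41]]]' > m.json && python3 nudge.py m.json
python3 - <<'E'
from h import *
s=arm.get_state();f=arm.grab_frame('wrist');print(s['force'],s['joint_efforts'])
cv2.imwrite('pics/w2.png',f[:,:,::-1])
print(goto(arm.get_state(),pick('orange'),Y+np.pi/2))
c=cam('wrist',s);rk=[.5434,.2238,.2513]
print(proj(c,place(rk,[rackpt(x,y-.0925,.042) for x,y in((.1295,.028),(.1295,-.028),(-.0005,-.028),(-.0005,.028))])).round())
E
```

```text
t: 2.73
eef_pos: [0.5401, 0.1262, 0.113]
ee_rot: [-3.141, -0.002, -2.892]
force: [-0.3, 0.1, 0.1]
width: 0.0678
gripper_force: 0.0
[-0.25000994  0.11270635  0.13793929] [ 3.53020878e-03 -4.22864485e+01  2.42732817e+01  5.69686666e+00
  9.26819025e-02  8.78458464e-03]
(array([0.0009, 0.0007, 0.001 ]), np.float64(-0.0011878024257914177))
[[373. 345.]
 [273. 345.]
 [279. 127.]
 [366. 127.]]
```

View pics/w2.png

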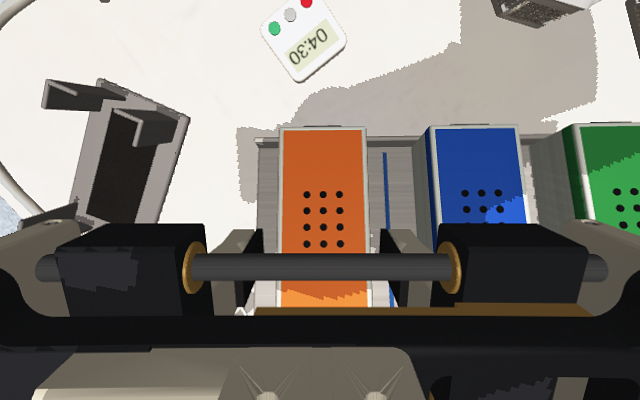

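Well aligned: the orange lid's front corners are at (279,127) and (367,127), as predicted, with both fingers clear. Grip and heft.

```bash
echo '[[[0.05, 0, 0, 0, 0], [0.05, 0, 0, 0, 0], [0.05, 0, 0, 0, 0], [0.05, 0, 0, 0, 0], [0.05, 0, 0, 0, 0], [0.05, 0, 0, -10, 0], [0.05, 0, 0, -30, 0], [0.05, 0, 0, -50, 0], [0.05, 0, 0, -50, 0], [0.05, 0, 0, -50, 0], [0.05, 0, 0, -50, 0], [0.05, 0, 0, -50, 0]]]' > m.json && python3 nudge.py m.json 30
python3 - <<'E'
from h import *
F=[]
for i in range(4):
    s=arm.get_state();F.append(s['force'][2]);f=arm.grab_frame('wrist')
print(F,s['joint_efforts'],s['width'],s['moment'],s['eef_pos'])
cv2.imwrite('pics/w3.png',f[:,:,::-1])
E
```

```text
t: 3.78
eef_pos: [0.5397, 0.1281, 0.1627]
ee_rot: [-3.142, -0.001, -2.89]
force: [-0.6, 0.1, -0.4]
width: 0.0498
gripper_force: 0.0
[np.float64(-0.3760982553718211), np.float64(-0.5502084391701798), np.float64(-0.20154066118116612), np.float64(-0.7636349181167229)] [ 6.13787692e-03 -4.26789987e+01  2.76983553e+01  6.56196758e+00
 -9.24263592e-02  5.89104616e-05] 0.05022897752618582 [0.0106207  0.01241009 0.02579915] [0.53986213 0.12798549 0.16260042]
```

View pics/w3.png

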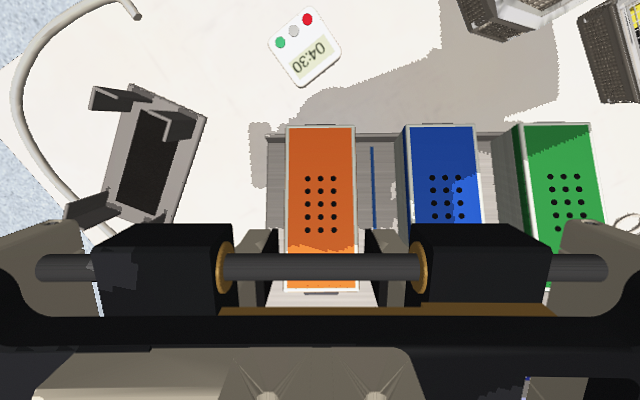

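The fingers closed only after leaving the case, which still lies on the rack. I'll check its position and go back down.

```bash
python3 - <<'E'
from h import *
s=arm.get_state()
c=cam('wrist',s);rk=[.5434,.2238,.2513]
print(proj(c,place(rk,[rackpt(x,y-.0925,.042) for x,y in((.1295,.028),(.1295,-.028),(-.0005,-.028),(-.0005,.028))])).round())
print(goto(s,pick('orange'),Y+np.pi/2))
E
echo '[[[0.068, 0, 0, 0, 0], [0.068, 0, 0, 0, 0], [0.068, 0, 0, 0, 0], [0.068, 0, 0, 0, 0], [0.068, 0, 0, 0, 0], [0.068, 0, 0, 0, 0], [0.068, 0, 0, 20, 0], [0.068, 0, 0, 50, 0], [0.068, 0, 0, 50, 0]]]' > m.json && python3 nudge.py m.json
echo '[[[0, 0, 0, 0, 0], [0, 0, 0, 0, 0], [0, 0, 0, 0, 0]]]' > m.json && python3 nudge.py m.json 30
echo '[[[0, 0, 0, 0, 0], [0, 0, 0, 0, 0], [0, 0, 0, 0, 0]]]' > m.json && python3 nudge.py m.json
```

```text
[[358. 293.]
 [282. 293.]
 [285. 125.]
 [355. 125.]]
(array([ 0.0001, -0.0006,  0.0495]), np.float64(0.0003002717852149672))
t: 4.73
eef_pos: [0.5371, 0.127, 0.1086]
ee_rot: [-3.141, -0.007, -2.891]
force: [-1.1, -0.9, -1.5]
width: 0.0677
gripper_force: 0.0
t: 4.98
eef_pos: [0.5413, 0.1285, 0.1149]
ee_rot: [3.142, 0.002, -2.889]
force: [0.1, 0.1, 1.6]
width: 0.0534
gripper_force: 1.0
t: 5.23
eef_pos: [0.5408, 0.1285, 0.1147]
ee_rot: [3.141, 0.002, -2.89]
force: [-3.0, 0.2, 6.6]
width: 0.0333
gripper_force: 3.4
```

```bash
python3 - <<'E'
from h import *
s=arm.get_state();f=arm.grab_frame('wrist');g=arm.grab_frame('scene');print(s['eef_pos'],s['width'],s['force'],s['gripper_force'])
g=cv2.resize(g[130:280,260:410],None,fx=2.67,fy=2.67,interpolation=cv2.INTER_CUBIC)
cv2.imwrite('pics/w4.png',np.hstack([f[100:,200:440],cv2.resize(f,(1,1))[:1,:1].repeat(300,0).repeat(10,1),g[:300]])[:,:,::-1])
E
```

```text
[0.54079862 0.12852664 0.11467512] 0.033326439539329795 [-2.97432526  0.19342277  6.61434171] 3.394772931933403
```

View pics/w4.png

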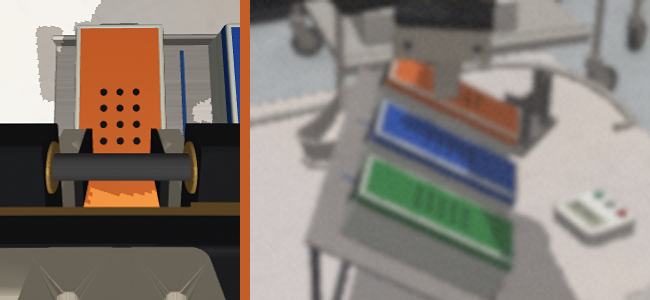

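The wrist views suggest the lid surface is not where my model puts it, because the fingertips appear over the lid. I'll triangulate the orange lid corners from several saved views.

```bash
python3 - <<'E'
from h import *
s1=np.load('s1.npy',allow_pickle=True).item()
s3=dict(eef_pos=np.array([.53986,.12799,.1626]),ee_rot=np.array([-3.142,-.001,-2.89]))
s2=dict(eef_pos=np.array([.5401,.1262,.113]),ee_rot=np.array([-3.141,-.002,-2.892]))
V={'top0':cam('top'),'w1':cam('wrist',s1),'w3':cam('wrist',s3),'scene0':cam('scene')}
hues=dict(orange=(5,18),blue=(100,125),green=(45,85))
box=dict(top0=(255,160,380,250),w1=(400,0,640,220),w3=(265,100,640,300),scene0=(280,140,375,240))
Q={}
for n in V:
    im=cv2.imread(f'pics/{n}.png');h=cv2.cvtColor(im,cv2.COLOR_BGR2HSV)
    x0,y0,x1,y1=box[n]
    for k,(a0,b0) in hues.items():
        m=cv2.inRange(h,(a0,110,50),(b0,255,255));b=np.zeros_like(m);b[y0:y1,x0:x1]=m[y0:y1,x0:x1]
        b=cv2.morphologyEx(b,cv2.MORPH_CLOSE,np.ones((5,5)))
        cs,_=cv2.findContours(b,0,2)
        if not cs: continue
        ct=cv2.convexHull(max(cs,key=cv2.contourArea));ap=ct
        for e in np.arange(1,12,.5):
            ap=cv2.approxPolyDP(ct,e,True)
            if len(ap)<=4:break
        print(n,k,cv2.contourArea(ct),ap.reshape(-1,2).tolist())
E
```

```text
top0 orange 743.5 [[358, 184], [365, 224], [350, 228], [342, 187]]
top0 blue 730.0 [[321, 192], [330, 232], [314, 236], [305, 196]]
top0 green 673.5 [[287, 201], [297, 239], [282, 243], [272, 204]]
w1 orange 10512.5 [[536, 43], [613, 162], [548, 193], [475, 72]]
w1 blue 2172.5 [[626, 0], [639, 0], [639, 85], [592, 18]]
w1 green 49.0 [[406, 13], [408, 19], [404, 22], [401, 16]]
w3 orange 8015.0 [[350, 128], [353, 253], [288, 253], [289, 129]]
w3 blue 7506.0 [[471, 127], [481, 223], [408, 238], [404, 126]]
w3 green 7560.0 [[587, 125], [604, 222], [553, 253], [524, 126]]
scene0 orange 646.5 [[316, 151], [358, 169], [357, 182], [313, 162]]
scene0 blue 482.5 [[311, 171], [354, 189], [357, 200], [311, 179]]
scene0 green 494.5 [[307, 192], [355, 214], [355, 222], [305, 199]]
```

```bash
python3 - <<'E'
from h import *
s1=np.load('s1.npy',allow_pickle=True).item()
V=[cam('top'),cam('wrist',s1),cam('scene')]
pts=dict(HL=[(342,187),(613,162),(313,162)],HR=[(358,184),(548,193),(316,151)],LR=[(365,224),(475,72),(358,169)],LL=[(350,228),(536,43),(357,182)])
for k,q in pts.items():
    for use in((0,1),(1,2),(0,1,2)):
        r=least_squares(lambda X:np.concatenate([(proj(V[i],X)-q[i]).ravel() for i in use]),[.54,.13,.14]);print(k,use,r.x.round(3),r.fun.round(1))
E
```

```text
HL (0, 1) [0.578 0.16  0.174] [-0.2  0.9 -0.   0.3]
HL (1, 2) [0.58  0.169 0.164] [-0.1 -0.3 -0.8 -0.4]
HL (0, 1, 2) [0.58  0.166 0.167] [-2.8  0.4 -0.6 -0.  -0.1 -2. ]
HR (0, 1) [0.598 0.115 0.167] [ 1.  -2.9  0.1 -1. ]
HR (1, 2) [0.598 0.115 0.167] [-0.2 -0.9 -2.3 -1.2]
HR (0, 1, 2) [0.597 0.115 0.167] [ 1.  -2.7 -0.1 -1.7 -2.1 -1.1]
LR (0, 1) [0.486 0.089 0.101] [0.1 0.7 0.1 0.3]
LR (1, 2) [0.488 0.08  0.118] [0.2 0.5 1.4 0.2]
LR (0, 1, 2) [0.488 0.083 0.115] [3.1 0.3 1.  0.5 1.1 1.8]
LL (0, 1) [0.473 0.131 0.123] [0.2 1.3 0.1 0.4]
LL (1, 2) [0.472 0.137 0.115] [0.3 0.7 2.  0.2]
LL (0, 1, 2) [0.472 0.136 0.117] [-1.7  1.4  0.   1.1  2.1 -0.8]
```

Two facts fit each other. In w1 the fingertips' image position (row 229, 118 px apart at a 68 mm opening) puts them well behind the stated TCP. The closing force pushed upward, as if they stood on the lid. I'll open and probe lower, watching the force.

Careful with the scale: shifts go in mm. That gives: -0.012 m is -12, 0.008 m is 8.

```bash
echo '[[[0.068, 0, 0, -12, 0], [0.068, 0, 0, -12, 0], [0.068, 0, 0, -12, 0], [0.068, 0, 0, -12, 0], [0.068, 0, 0, -12, 0], [0.068, 0, 0, -12, 0], [0.068, 0, 0, -12, 0], [0.068, 0, 0, -4, 0], [0.068, 0, 0, 4, 0], [0.068, 0, 0, 8, 0], [0.068, 0, 0, 8, 0]]]' > m.json && python3 nudge.py m.json
echo '[[[0.068, 0, 0, 3, 0], [0.068, 0, 0, 3, 0], [0.068, 0, 0, 3, 0]]]' > m.json && python3 nudge.py m.json
```

```text
t: 6.25
eef_pos: [0.5392, 0.1277, 0.1035]
ee_rot: [-3.141, -0.003, -2.89]
force: [-0.4, -0.8, -0.0]
width: 0.0683
gripper_force: 0.0
t: 6.5
eef_pos: [0.5403, 0.1282, 0.1022]
ee_rot: [-3.142, -0.0, -2.89]
force: [-0.1, -0.6, -0.1]
width: 0.0677
gripper_force: 0.0
```

Scaled: 0.012 m is 12, 0.006 m is 6.

```bash
echo '[[[0.068, 0, 0, 6, 0], [0.068, 0, 0, 12, 0], [0.068, 0, 0, 12, 0]]]' > m.json && python3 nudge.py m.json
echo '[[[0.068, 0, 0, 5, 0], [0.068, 0, 0, 10, 0], [0.068, 0, 0, 10, 0]]]' > m.json && python3 nudge.py m.json
python3 - <<'E'
from h import *
s=arm.get_state();f=arm.grab_frame('wrist');g=arm.grab_frame('scene');print(s['eef_pos'],s['width'],s['force'],s['gripper_force'])
np.save('s5.npy',s,allow_pickle=True)
g=cv2.resize(g[130:230,270:370],None,fx=4,fy=4,interpolation=cv2.INTER_CUBIC)
cv2.imwrite('pics/w5.png',np.hstack([f[:,140:500],g])[:,:,::-1])
E
```

```text
t: 6.75
eef_pos: [0.5394, 0.1279, 0.0889]
ee_rot: [-3.141, -0.002, -2.89]
force: [0.1, 0.2, 0.5]
width: 0.0679
gripper_force: 0.0
t: 7.0
eef_pos: [0.5395, 0.1279, 0.079]
ee_rot: [-3.141, -0.002, -2.89]
force: [0.1, -0.3, 0.7]
width: 0.0684
gripper_force: 0.0
[0.53954572 0.12790801 0.07903717] 0.06838118837373314 [ 0.08776888 -0.27595802  0.72455939] 0.0
```

View pics/w5.png

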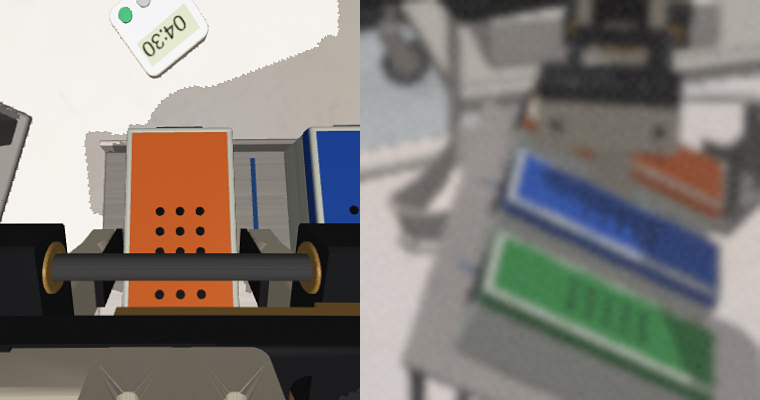

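The finger ends lie about 35 mm behind the reported TCP; the tool now straddles the orange case with no contact. Grip.

```bash
echo '[[[0, 0, 0, 0, 0], [0, 0, 0, 0, 0], [0, 0, 0, 0, 0], [0, 0, 0, 0, 0], [0, 0, 0, 0, 0]]]' > m.json && python3 nudge.py m.json 30
echo '[[[0, 0, 0, -5, 0], [0, 0, 0, -15, 0], [0, 0, 0, -30, 0], [0, 0, 0, -30, 0], [0, 0, 0, -30, 0]]]' > m.json && python3 nudge.py m.json
python3 - <<'E'
from h import *
F=[]
for i in range(5):
    s=arm.get_state();F.append(s['force']);f=arm.grab_frame('wrist')
print(np.mean(F,0),np.std(F,0),s['joint_efforts'],s['width'],s['moment'],s['eef_pos'],s['t'])
cv2.imwrite('pics/w6.png',f[:,:,::-1])
E
```

```text
t: 7.52
eef_pos: [0.5402, 0.1281, 0.0804]
ee_rot: [-3.142, 0.0, -2.89]
force: [0.2, -1.5, 1.0]
width: 0.0558
gripper_force: 30.0
t: 7.93
eef_pos: [0.5406, 0.1286, 0.111]
ee_rot: [3.141, 0.002, -2.89]
force: [0.8, 0.6, -6.1]
width: 0.056
gripper_force: 30.0
[-1.20735469e-01  3.63385538e-03 -5.89433393e+00] [0.5139278  0.56294791 0.4515819 ] [ 1.23708614e-02 -4.78347909e+01  2.82154691e+01  7.07407504e+00
 -8.35656398e-02  7.40312601e-06] 0.05565987391989731 [-0.00105303 -0.03251618  0.01635577] [0.53956323 0.12794339 0.10940466] 8.1333
```

Orange weighs about 0.58 kg, so it is the heaviest. It hangs in the grip at 25°, and I can't tilt the tool. I'll level each case by lowering its low end onto the rack's high edge, so it turns about the pads.

```bash
cat >> h.py <<'E'
RK=[.5434,.2238,.2513]; OFF=.0543  # hold point height above reported eef z
def rk2w(x,y,z): return place(RK,[(x,y,z)])[0]
def w2rk(p):
    c,s=np.cos(RK[2]),np.sin(RK[2]);d=np.array(p[:2])-RK[:2];return np.array([c*d[0]+s*d[1],-s*d[0]+c*d[1],p[2]])
E
python3 -c "
from h import *
s=arm.get_state();print(w2rk(s['eef_pos']))
for z in(.165,.1185): print(goto(s,rk2w(.103,-.118,z),Y+np.pi/2))
c=cam('top');print(unproj(c,[(337,128),(293,165),(389,143)],0.0).round(3).tolist()); print(proj(c,rk2w(.103+.065,-.118,.17)),w2rk([.7,.015,0]))
"
```

```text
[-0.02742603 -0.09188338  0.10948389]
(array([-0.1303, -0.0262, -0.0557]), np.float64(0.00010123144462714784))
(array([-0.1304, -0.0262, -0.0092]), np.float64(0.00010123144462714784))
[[0.772, 0.166, 0.0], [0.657, 0.293, 0.0], [0.732, 0.01, 0.0]]
[[346.44996828 127.99120821]] [ 0.09976029 -0.24118227  0.        ]
```

```bash
echo '[[[0, 0, 0, -30, 0], [0, 0, 0, -56, 0], [0, -30, -10, -56, 0], [0, -70, -26, -56, 0], [0, -110, -26, -56, 0], [0, -130, -26, -56, 0], [0, -130, -26, -50, 0], [0, -130, -26, -36, 0], [0, -130, -26, -32, 0], [0, -130, -26, -28, 0], [0, -130, -26, -24, 0]]]' > m.json && python3 nudge.py m.json 25
echo '[[[0, 0, 0, 4, 0], [0, 0, 0, 8, 0], [0, 0, 0, 12, 0], [0, 0, 0, 14, 0], [0, 0, 0, 14, 0]]]' > m.json && python3 nudge.py m.json
```

```text
t: 9.1
eef_pos: [0.6744, 0.1357, 0.1363]
ee_rot: [-3.141, 0.004, -2.889]
force: [2.2, 1.3, 7.2]
width: 0.0558
gripper_force: 25.0
t: 9.52
eef_pos: [0.6764, 0.1365, 0.1241]
ee_rot: [-3.141, 0.009, -2.888]
force: [5.0, 1.5, 3.4]
width: 0.0559
gripper_force: 25.0
```

```bash
cat >> h.py <<'E'
def lowend(f,col):
    hs=dict(orange=(5,18),blue=(100,125),green=(45,85))[col]
    m=cv2.inRange(cv2.cvtColor(f,cv2.COLOR_RGB2HSV),(hs[0],110,40),(hs[1],255,255));m[:, :230]=0;m[:,410:]=0
    r=np.where(m.sum(1)>255*25)[0][0]; w=[(lambda c:(c[0],c[-1]))(np.where(m[k])[0]) for k in (r+3,r+20)]
    return r,w
def predlow(th,dx=.0016,dz=.0083):
    p=arm.camera_params('wrist');K=np.array([[p['fx'],0,p['cx']],[0,p['fy'],p['cy']],[0,0,1]])
    t=np.radians(th);x0=-.063-dx;z0=.021-dz
    x=x0*np.cos(t)-z0*np.sin(t);z=x0*np.sin(t)+z0*np.cos(t)
    P=[[-x,y,-OFF-z] for y in(-.026,.026)]
    return proj((K,p['D'],p['hand_eye']),P).round(1).tolist()
E
python3 - <<'E'
from h import *
print('w6',lowend(cv2.imread('pics/w6.png')[:,:,::-1],'orange'))
f=arm.grab_frame('wrist');print('now',lowend(f,'orange'),arm.get_state()['force'])
for t in(25,15,10,5,0,-5):print(t,predlow(t))
E
```

```text
w6 (np.int64(130), [(np.int64(274), np.int64(367)), (np.int64(273), np.int64(367))])
now (np.int64(129), [(np.int64(268), np.int64(375)), (np.int64(268), np.int64(374))]) [4.22986654 0.73172471 5.23953539]
25 [[271.9, 132.3], [369.7, 132.4]]
15 [[268.0, 129.6], [373.6, 129.7]]
10 [[265.8, 129.7], [375.8, 129.8]]
5 [[263.5, 130.9], [378.0, 131.0]]
0 [[261.1, 133.5], [380.4, 133.5]]
-5 [[258.7, 137.4], [382.8, 137.4]]
```

```bash
echo '[[[0, 0, 0, 3, 0], [0, 0, 0, 6, 0], [0, 0, 0, 6, 0]]]' > m.json && python3 nudge.py m.json
python3 - <<'E'
from h import *
f=arm.grab_frame('wrist');s=arm.get_state();print('now',lowend(f,'orange'),s['force'],s['eef_pos'],s['width'])
E
```

```text
t: 9.82
eef_pos: [0.6776, 0.1369, 0.1188]
ee_rot: [-3.141, 0.012, -2.888]
force: [6.6, 2.0, 6.2]
width: 0.056
gripper_force: 25.0Traceback (most recent call last):
  File "<stdin>", line 2, in <module>
  File "h.py", line 42, in lowend
    r=np.where(m.sum(1)>255*25)[0][0]; w=[(lambda c:(c[0],c[-1]))(np.where(m[k])[0]) for k in (r+3,r+20)]
                                          ~~~~~~~~~~~~~~~~~~~~~~~^^^^^^^^^^^^^^^^^^^
  File "h.py", line 42, in <lambda>
    r=np.where(m.sum(1)>255*25)[0][0]; w=[(lambda c:(c[0],c[-1]))(np.where(m[k])[0]) for k in (r+3,r+20)]
                                                     ~^^^
IndexError: index 0 is out of bounds for axis 0 with size 0
```

```bash
python3 - <<'E'
from h import *
f=arm.grab_frame('wrist');s=arm.get_state();cv2.imwrite('pics/w7.png',f[:,:,::-1])
h=cv2.cvtColor(f,cv2.COLOR_RGB2HSV)
m=cv2.inRange(h,(5,110,40),(18,255,255));m[:, :230]=0;m[:,410:]=0
n,l,st,_=cv2.connectedComponentsWithStats(m);print(st[st[:,4]>100])
for r in range(110,240,15):print(r,h[r,300].tolist(),h[r,265].tolist(),h[r,375].tolist())
print(s['force'],s['eef_pos'])
E
```

```text
[[     0      0    640    400 239546]
 [   261    126    121      1    121]
 [   265    134    114    120  12743]
 [   230    280    180     36   3586]]
110 [14, 21, 134] [17, 7, 246] [18, 22, 139]
125 [11, 70, 62] [16, 33, 234] [17, 13, 137]
140 [10, 199, 202] [11, 156, 189] [11, 198, 206]
155 [11, 199, 202] [11, 56, 192] [11, 198, 206]
170 [10, 201, 202] [25, 22, 198] [11, 203, 206]
185 [10, 201, 202] [45, 12, 205] [11, 196, 200]
200 [11, 202, 201] [36, 13, 198] [10, 123, 195]
215 [10, 201, 200] [33, 15, 193] [15, 69, 186]
230 [10, 201, 200] [33, 15, 185] [53, 11, 203]
[7.97659805 0.91996552 6.28984788] [0.67719552 0.13679883 0.11869588]
```

Scaled: -0.04 m is -40, -0.02 m is -20.

```bash
echo '[[[0, 0, 0, -20, 0], [0, 0, 0, -40, 0], [0, 0, 0, -40, 0], [0, 0, 0, -40, 0]]]' > m.json && python3 nudge.py m.json 30
python3 - <<'E'
from h import *
s=arm.get_state();print(s['eef_pos'],s['ee_rot'],s['force'])
c,sn=np.cos(CAR[2]),np.sin(CAR[2])
print(goto(s,[CAR[0]+.0016*c,CAR[1]+.0016*sn,.10],CAR[2]+np.pi/2))
E
```

```text
t: 10.25
eef_pos: [0.6728, 0.1358, 0.1551]
ee_rot: [3.141, 0.002, -2.89]
force: [0.3, -0.2, -7.6]
width: 0.0556
gripper_force: 30.0
[0.67281943 0.13584215 0.15514824] [ 3.14068339e+00  2.35430258e-03 -2.88975435e+00] [ 0.34795028 -0.15989298 -7.59676724]
(array([ 0.1464, -0.185 ,  0.0546]), np.float64(0.4163404482532591))
```

Scaled: 0.135 m is 135, 0.02 m is 20.

```bash
echo '[[[0, 30, -30, 0, 0], [0, 60, -60, 0, 0.1], [0, 90, -90, 0, 0.2], [0, 115, -120, 0, 0.3], [0, 135, -150, 0, 0.4], [0, 146, -180, 20, 0.416], [0, 146, -185, 45, 0.416], [0, 146, -185, 55, 0.416], [0, 146, -185, 55, 0.416], [0, 146, -185, 55, 0.416], [0, 146, -185, 55, 0.416]]]' > m.json && python3 nudge.py m.json
python3 - <<'E'
from h import *
s=arm.get_state();print(s['eef_pos'],s['ee_rot'],s['force'])
c,sn=np.cos(CAR[2]),np.sin(CAR[2])
print(goto(s,[CAR[0]+.0016*c,CAR[1]+.0016*sn,-.017],CAR[2]+np.pi/2))
f=arm.grab_frame('wrist');np.save('s8.npy',s,allow_pickle=True);cv2.imwrite('pics/w8.png',f[:,:,::-1])
E
```

```text
t: 11.17
eef_pos: [0.5781, -0.0794, 0.0999]
ee_rot: [-3.142, 0.001, 2.979]
force: [1.0, 0.4, -5.6]
width: 0.0557
gripper_force: 30.0
[ 0.57809955 -0.07940183  0.09987112] [-3.14155623e+00  8.94467647e-04  2.97868549e+00] [ 1.03586244  0.35331735 -5.55197536]
(array([ 0.0009, -0.0005,  0.1169]), np.float64(0.0015928029355711804))
```

View pics/w8.png

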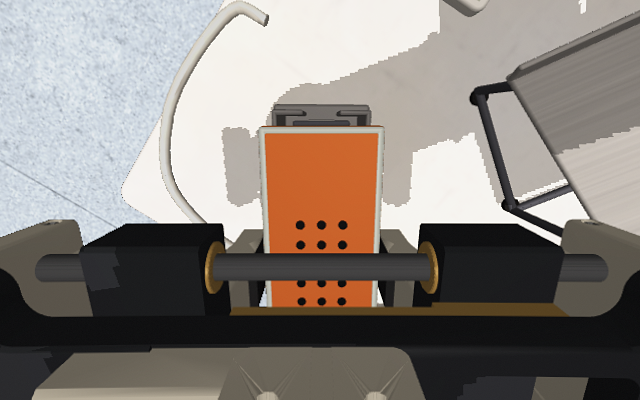

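The last view shows the orange lid level and square over the carrier: lid edge (262..383, 127), carrier end (274..371, 105), both centred at column 322. Lower it.

```bash
echo '[[[0, 0, 0, 30, 0], [0, 0, 0, 60, 0], [0, 0, 0, 85, 0], [0, 0, 0, 100, 0], [0, 0, 0, 106, 0], [0, 0, 0, 108, 0], [0, 0, 0, 108, 0]]]' > m.json && python3 nudge.py m.json
echo '[[[0, 0, 0, 2, 0], [0, 0, 0, 4, 0], [0, 0, 0, 5, 0], [0, 0, 0, 5, 0]]]' > m.json && python3 nudge.py m.json
```

```text
t: 11.8
eef_pos: [0.5784, -0.0796, -0.0079]
ee_rot: [3.141, 0.001, 2.978]
force: [-0.4, 0.4, -5.1]
width: 0.0554
gripper_force: 30.0
t: 12.13
eef_pos: [0.5775, -0.0801, -0.0133]
ee_rot: [3.141, 0.001, 2.977]
force: [-0.5, -0.4, -6.5]
width: 0.056
gripper_force: 30.0
```

```bash
for i in 1 2; do echo '[[[0, 0, 0, 1, 0], [0, 0, 0, 2, 0], [0, 0, 0, 2, 0]]]' > m.json && python3 nudge.py m.json | egrep 'eef_pos|^force|t:'; done
```

```text
t: 12.38
eef_pos: [0.5772, -0.0802, -0.0158]
ee_rot: [3.142, -0.0, 2.977]
force: [-0.3, 0.3, -5.2]
t: 12.63
eef_pos: [0.5777, -0.0802, -0.0173]
ee_rot: [-3.141, 0.001, 2.978]
force: [0.4, -1.1, -0.5]
```

Orange touches down at eef z = −0.017, as predicted. Release and lift, then check its fit numerically.

Scaled: -0.2 m is -200, -0.18 m is -180.

```bash
echo '[[[0.068, 0, 0, 0, 0], [0.068, 0, 0, 0, 0], [0.068, 0, 0, 0, 0], [0.068, 0, 0, 0, 0], [0.068, 0, 0, 0, 0], [0.068, 0, 0, -20, 0], [0.068, 0, 0, -60, 0], [0.068, 0, 0, -100, 0], [0.068, 0, 0, -140, 0], [0.068, 0, 0, -180, 0], [0.068, 0, 0, -200, 0], [0.068, 0, 0, -200, 0]]]' > m.json && python3 nudge.py m.json
cat >> h.py <<'E'
def pickz(n):  # reported eef target for grip on rack, same height as for orange
    x,y=C[n];return [x-.0022,y,.080]
def maskq(f,col,box=(0,0,640,400)):
    hs=dict(orange=(5,18),blue=(100,125),green=(45,85))[col]
    m=cv2.inRange(cv2.cvtColor(f,cv2.COLOR_RGB2HSV),(hs[0],110,40),(hs[1],255,255));b=m*0;x0,y0,x1,y1=box;b[y0:y1,x0:x1]=m[y0:y1,x0:x1]
    b=cv2.morphologyEx(b,cv2.MORPH_CLOSE,np.ones((7,7)));cs,_=cv2.findContours(b,0,2);ct=cv2.convexHull(max(cs,key=cv2.contourArea))
    for e in np.arange(1,15,.5):
        ap=cv2.approxPolyDP(ct,e,True)
        if len(ap)<=4:break
    return ap.reshape(-1,2).astype(float),cv2.contourArea(ct)
E
python3 - <<'E'
from h import *
s=arm.get_state();f=arm.grab_frame('wrist');g=arm.grab_frame('top');print(s['force'])
cv2.imwrite('pics/w9.png',f[:,:,::-1]);cv2.imwrite('pics/t9.png',g[:,:,::-1]);np.save('s9.npy',s,allow_pickle=True)
q,ar=maskq(f,'orange',(230,60,410,250));print(q.tolist(),ar,unproj(cam('wrist',s),q,.05).round(4).tolist())
q,ar=maskq(g,'orange',(385,140,450,240));print(q.tolist(),ar,unproj(cam('top'),q,.05).round(4).tolist(),unproj(cam('top'),q,.05).mean(0))
for k in('blue','green'):
    q,a_=maskq(g,k,(260,170,385,250));print(k,q.tolist(),a_)
R=[rk2w(-.025,0,0)];print(goto(s,pickz('blue'),Y+np.pi/2))
E
```

```text
t: 13.63
eef_pos: [0.5805, -0.0802, 0.1887]
ee_rot: [3.14, 0.01, 2.978]
force: [1.5, -0.7, 0.6]
width: 0.0678
gripper_force: 0.0
[ 1.48540198 -0.65470931  0.60795584]
[[342.0, 123.0], [340.0, 226.0], [301.0, 226.0], [299.0, 123.0]] 4309.0 [[0.5196, -0.0462, 0.05], [0.6406, -0.0661, 0.05], [0.6328, -0.1134, 0.05], [0.5118, -0.0935, 0.05]]Traceback (most recent call last):
  File "<stdin>", line 5, in <module>
  File "h.py", line 55, in maskq
    b=cv2.morphologyEx(b,cv2.MORPH_CLOSE,np.ones((7,7)));cs,_=cv2.findContours(b,0,2);ct=cv2.convexHull(max(cs,key=cv2.contourArea))
                                                                                                        ~~~^^^^^^^^^^^^^^^^^^^^^^^^
ValueError: max() iterable argument is empty
```

```bash
python3 - <<'E'
from h import *
print(goto(arm.get_state(),[.5176-.0022,.2203,.080],Y+np.pi/2))
E
```

```text
(array([0.1108, 0.2859, 0.1035]), np.float64(-0.4157666905610149))
```

```bash
echo '[[[0.068, 20, 40, 0, -0.05], [0.068, 40, 80, 0, -0.15], [0.068, 55, 120, 0, -0.25], [0.068, 70, 160, 0, -0.35], [0.068, 85, 200, 0, -0.416], [0.068, 100, 240, 0, -0.416], [0.068, 111, 280, 0, -0.416], [0.068, 111, 286, 30, -0.416], [0.068, 111, 286, 50, -0.416], [0.068, 111, 286, 50, -0.416], [0.068, 111, 286, 50, -0.416], [0.068, 111, 286, 50, -0.416]]]' > m.json && python3 nudge.py m.json
python3 - <<'E'
from h import *
s=arm.get_state();f=arm.grab_frame('wrist');cv2.imwrite('pics/w10.png',f[:,:,::-1])
q,ar=maskq(f,'blue',(240,90,420,220));print(q.tolist(),ar,s['eef_pos'],s['force'])
c=cam('wrist',s)
def g(u):
    P=[rackpt(u[0]+dx,u[1]+dy,.042) for dx,dy in((-.062,.0255),(-.062,-.0255))]
    return (proj(c,place(RK,P))-sorted(q.tolist(),key=lambda p:p[1])[:2]).ravel()
def gg(u):
    P=proj(c,place(RK,[rackpt(u[0]-.062,u[1]+.0255,.042),rackpt(u[0]-.062,u[1]-.0255,.042)]))
    t=np.array(sorted(q.tolist(),key=lambda p:p[1])[:2]);t=t[t[:,0].argsort()];P=P[P[:,0].argsort()];return (P-t).ravel()
r=least_squares(gg,[.065,0]);print(r.x,r.fun.round(1))
ctr=place(RK,rackpt(r.x[0],r.x[1],.021))[0];print('centre',ctr);print(goto(s,[ctr[0]-.0022,ctr[1],.08],Y+np.pi/2))
E
```

```text
t: 14.73
eef_pos: [0.5149, 0.2196, 0.1326]
ee_rot: [-3.141, -0.0, -2.89]
force: [0.8, 0.3, 0.4]
width: 0.0682
gripper_force: 0.0
[[357.0, 130.0], [359.0, 219.0], [286.0, 219.0], [287.0, 131.0]] 6407.5 [0.51489522 0.21964025 0.13261811] [0.76551978 0.29375594 0.41419678]
[0.06313936 0.00380976] [-1.1 -0.6  1.1  0.5]
centre [0.51663848 0.2208629  0.12571631]
(array([0.0001, 0.0013, 0.0526]), np.float64(5.2539539799223434e-05))
```

```bash
echo '[[[0.068, 0, 1, 20, 0], [0.068, 0, 1, 40, 0], [0.068, 0, 1, 52, 0], [0.068, 0, 1, 52, 0], [0, 0, 1, 52, 0], [0, 0, 1, 52, 0], [0, 0, 1, 52, 0], [0, 0, 1, 52, 0], [0, 0, 1, 52, 0]]]' > m.json && python3 nudge.py m.json 30
echo '[[[0, 0, 0, -5, 0], [0, 0, 0, -15, 0], [0, 0, 0, -30, 0], [0, 0, 0, -30, 0], [0, 0, 0, -30, 0], [0, 0, 0, -30, 0]]]' > m.json && python3 nudge.py m.json
python3 - <<'E'
from h import *
F=[]
for i in range(5):
    s=arm.get_state();F.append(s['force']);f=arm.grab_frame('wrist')
print(np.mean(F,0),s['width'],s['eef_pos'],s['t']);print(lowend(f,'blue'))
E
```

```text
t: 15.53
eef_pos: [0.5153, 0.2214, 0.0819]
ee_rot: [3.141, 0.002, -2.89]
force: [0.7, -1.9, 6.2]
width: 0.0558
gripper_force: 30.0
t: 16.03
eef_pos: [0.5138, 0.221, 0.1098]
ee_rot: [3.141, -0.001, -2.89]
force: [0.5, -0.7, -3.8]
width: 0.0559
gripper_force: 30.0
[ 0.04344313 -0.11555835 -3.88865174] 0.055924277459314546 [0.51386994 0.22082096 0.10951727] 16.2333
(np.int64(131), [(np.int64(274), np.int64(366)), (np.int64(274), np.int64(367))])
```

Blue weighs about 0.40 kg, so it is the middle one and green is the lightest. Level blue the same way.

```bash
python3 - <<'E'
from h import *
s=arm.get_state();print(goto(s,[.6735,.1357,.165],Y+np.pi/2))
E
```

```text
(array([-0.1332, -0.1223, -0.0555]), np.float64(0.00026787937161798503))
```

Scaled: -0.11 m is -110, -0.024 m is -24.

```bash
echo '[[[0, 0, 0, -30, 0], [0, 0, 0, -56, 0], [0, -30, -30, -56, 0], [0, -55, -60, -56, 0], [0, -85, -85, -56, 0], [0, -110, -110, -56, 0], [0, -133, -122, -56, 0], [0, -133, -122, -50, 0], [0, -133, -122, -36, 0], [0, -133, -122, -32, 0], [0, -133, -122, -28, 0], [0, -133, -122, -24, 0], [0, -133, -122, -20, 0], [0, -133, -122, -16, 0], [0, -133, -122, -12, 0], [0, -133, -122, -8, 0], [0, -133, -122, -4.5, 0], [0, -133, -122, -4.5, 0], [0, -133, -122, -4.5, 0]]]' > m.json && python3 nudge.py m.json 25
python3 - <<'E'
from h import *
s=arm.get_state();f=arm.grab_frame('wrist');q,a_=maskq(f,'blue',(230,100,410,225));print(q.tolist(),s['eef_pos'],s['force'])
E
```

```text
t: 17.87
eef_pos: [0.6775, 0.1377, 0.1186]
ee_rot: [-3.141, 0.009, -2.888]
force: [6.1, 1.3, 6.4]
width: 0.0556
gripper_force: 25.0
[[377.0, 135.0], [373.0, 224.0], [269.0, 224.0], [265.0, 135.0]] [0.67750917 0.13774061 0.11864664] [6.05221504 1.29742858 6.44052155]
```

Scaled: -0.187 m is -187, -0.18 m is -180.

```bash
echo '[[[0, 0, 0, -20, 0], [0, 0, 0, -40, 0], [0, 30, -30, -40, 0], [0, 60, -60, -40, 0.1], [0, 90, -90, -40, 0.2], [0, 115, -120, -40, 0.3], [0, 135, -150, -40, 0.4], [0, 148, -180, -20, 0.416], [0, 148, -187, 10, 0.416], [0, 148, -187, 14, 0.416], [0, 148, -187, 14, 0.416], [0, 148, -187, 14, 0.416], [0, 148, -187, 14, 0.416]]]' > m.json && python3 nudge.py m.json 30
python3 - <<'E'
from h import *
s=arm.get_state();f=arm.grab_frame('wrist');q,a_=maskq(f,'blue',(230,100,410,225));print(q.tolist(),s['eef_pos'],s['force'])
cv2.imwrite('pics/w11.png',f[:,:,::-1])
print(maskq(cv2.imread('pics/w8.png')[:,:,::-1],'orange',(230,100,410,225))[0].tolist())
print(goto(s,[.5777,-.0800,.0255],CAR[2]+np.pi/2))
E
```

```text
t: 19.0
eef_pos: [0.5781, -0.0809, 0.1023]
ee_rot: [3.141, 0.002, 2.979]
force: [-0.8, 0.3, -3.8]
width: 0.0559
gripper_force: 30.0
[[377.0, 135.0], [373.0, 224.0], [269.0, 224.0], [265.0, 135.0]] [ 0.57809774 -0.08086482  0.10228804] [-0.82893637  0.25584172 -3.84860758]
[[382.0, 126.0], [374.0, 224.0], [269.0, 224.0], [262.0, 126.0]]
(array([0.0007, 0.0008, 0.0768]), np.float64(0.001903651496950154))
```

```bash
echo '[[[0, 0, 1, 30, 0], [0, 0, 1, 50, 0], [0, 0, 1, 62, 0], [0, 0, 1, 67, 0], [0, 0, 1, 69, 0], [0, 0, 1, 69, 0]]]' > m.json && python3 nudge.py m.json | egrep 'eef|^force'
for i in 1 2 3; do echo '[[[0, 0, 0, 1, 0], [0, 0, 0, 2, 0], [0, 0, 0, 2, 0]]]' > m.json && python3 nudge.py m.json | egrep 'eef_pos|^force|t:'; done
```

```text
eef_pos: [0.5778, -0.0804, 0.0325]
force: [0.1, 0.1, -3.7]
t: 19.8
eef_pos: [0.5774, -0.0808, 0.0305]
ee_rot: [3.141, 0.001, 2.978]
force: [0.8, -0.2, -4.1]
t: 20.05
eef_pos: [0.5769, -0.0809, 0.0277]
ee_rot: [3.142, -0.0, 2.977]
force: [-0.6, 0.1, -3.1]
t: 20.3
eef_pos: [0.5767, -0.0809, 0.0255]
ee_rot: [-3.142, -0.0, 2.977]
force: [-0.4, 0.7, -4.1]
```

```bash
for i in 1; do echo '[[[0, 0, 0, 1, 0], [0, 0, 0, 1.5, 0], [0, 0, 0, 1.5, 0]]]' > m.json && python3 nudge.py m.json | egrep 'eef_pos|^force|t:'; done
```

```text
t: 20.55
eef_pos: [0.5771, -0.0809, 0.0245]
ee_rot: [-3.141, 0.0, 2.978]
force: [-0.8, 0.3, -0.9]
```

```bash
echo '[[[0.068, 0, 0, 0, 0], [0.068, 0, 0, 0, 0], [0.068, 0, 0, 0, 0], [0.068, 0, 0, 0, 0], [0.068, 0, 0, 0, 0], [0.068, 0, 0, -20, 0], [0.068, 0, 0, -60, 0], [0.068, 0, 0, -100, 0], [0.068, 0, 0, -140, 0], [0.068, 0, 0, -160, 0], [0.068, 0, 0, -160, 0], [0.068, 0, 0, -160, 0]]]' > m.json && python3 nudge.py m.json
python3 - <<'E'
from h import *
s=arm.get_state();f=arm.grab_frame('wrist')
cv2.imwrite('pics/w12.png',f[:,:,::-1])
q,ar=maskq(f,'blue',(230,60,410,250));w=unproj(cam('wrist',s),q,.092);print(q.tolist(),w.round(4).tolist(),w.mean(0))
print(goto(s,[.4945-.0022,.3065,.1326],Y+np.pi/2),s['eef_pos'])
E
```

```text
t: 21.55
eef_pos: [0.5777, -0.0807, 0.186]
ee_rot: [3.14, 0.003, 2.977]
force: [0.0, -0.3, -0.8]
width: 0.068
gripper_force: 0.0
[[346.0, 127.0], [343.0, 243.0], [299.0, 243.0], [296.0, 127.0]] [[0.5192, -0.0462, 0.092], [0.6395, -0.0666, 0.092], [0.6317, -0.1136, 0.092], [0.5113, -0.0941, 0.092]] [ 0.57539867 -0.08013345  0.092     ]
(array([0.1478, 0.3679, 0.0534]), np.float64(-0.4157737751765518)) [ 0.57770671 -0.08068657  0.18598454]
```

Blue sits centred at (0.575, −0.080) and square. Now green.

Scaled: 0.08 m is 80, 0.368 m is 368.

```bash
echo '[[[0.068, 16, 40, 0, -0.05], [0.068, 32, 80, 0, -0.15], [0.068, 48, 120, 0, -0.25], [0.068, 64, 160, 0, -0.35], [0.068, 80, 200, 0, -0.416], [0.068, 96, 240, 0, -0.416], [0.068, 112, 280, 0, -0.416], [0.068, 128, 320, 0, -0.416], [0.068, 144, 360, 0, -0.416], [0.068, 148, 368, 30, -0.416], [0.068, 148, 368, 53, -0.416], [0.068, 148, 368, 53, -0.416], [0.068, 148, 368, 53, -0.416], [0.068, 148, 368, 53, -0.416]]]' > m.json && python3 nudge.py m.json
python3 - <<'E'
from h import *
s=arm.get_state();f=arm.grab_frame('wrist');cv2.imwrite('pics/w13.png',f[:,:,::-1])
q,ar=maskq(f,'green',(240,90,420,220));print(q.tolist(),ar,s['eef_pos'],s['force'])
c=cam('wrist',s)
def gg(u):
    P=proj(c,place(RK,[rackpt(u[0]-.062,u[1]+.0255,.042),rackpt(u[0]-.062,u[1]-.0255,.042)]))
    t=np.array(sorted(q.tolist(),key=lambda p:p[1])[:2]);t=t[t[:,0].argsort()];P=P[P[:,0].argsort()];return (P-t).ravel()
r=least_squares(gg,[.065,.09]);print(r.x,r.fun.round(1))
ctr=place(RK,rackpt(r.x[0],r.x[1],.021))[0];print('centre',ctr);print(goto(s,[ctr[0]-.0022,ctr[1],.08],Y+np.pi/2))
E
```

```text
t: 22.77
eef_pos: [0.4915, 0.3058, 0.1317]
ee_rot: [-3.141, -0.0, -2.89]
force: [0.7, 0.3, 1.7]
width: 0.0682
gripper_force: 0.0
[[357.0, 130.0], [361.0, 219.0], [288.0, 219.0], [289.0, 131.0]] 6340.0 [0.49153974 0.30579683 0.13167264] [0.68982596 0.33285962 1.66820501]
[0.06178623 0.09376732] [-2.1 -0.6  2.1  0.5]
centre [0.49308151 0.30768994 0.12514445]
(array([0.0002, 0.002 , 0.0517]), np.float64(7.477623098073316e-05))
```

Scaled: 0.051 m is 51, 0.04 m is 40.

```bash
echo '[[[0.068, 0, 2, 20, 0], [0.068, 0, 2, 40, 0], [0.068, 0, 2, 51, 0], [0.068, 0, 2, 51, 0], [0, 0, 2, 51, 0], [0, 0, 2, 51, 0], [0, 0, 2, 51, 0], [0, 0, 2, 51, 0], [0, 0, 2, 51, 0]]]' > m.json && python3 nudge.py m.json 30
echo '[[[0, 0, 0, -5, 0], [0, 0, 0, -15, 0], [0, 0, 0, -30, 0], [0, 0, 0, -30, 0], [0, 0, 0, -30, 0], [0, 0, 0, -30, 0]]]' > m.json && python3 nudge.py m.json
python3 - <<'E'
from h import *
F=[]
for i in range(5):
    s=arm.get_state();F.append(s['force']);f=arm.grab_frame('wrist')
print(np.mean(F,0),s['width'],s['eef_pos'],s['t']);print(lowend(f,'green'))
print(goto(s,[.6735,.1357,.165],Y+np.pi/2))
E
```

```text
t: 23.57
eef_pos: [0.4914, 0.3087, 0.0817]
ee_rot: [3.141, 0.002, -2.89]
force: [0.5, -1.2, 6.6]
width: 0.0556
gripper_force: 30.0
t: 24.07
eef_pos: [0.4902, 0.3082, 0.1099]
ee_rot: [3.141, -0.001, -2.89]
force: [-0.2, -0.4, -1.3]
width: 0.0557
gripper_force: 30.0
[-0.48270869  0.07090126 -1.97634718] 0.05603235490440158 [0.4902154 0.3079853 0.109538 ] 24.2667
(np.int64(133), [(np.int64(275), np.int64(366)), (np.int64(274), np.int64(367))])
(array([-0.1345, -0.2125, -0.0555]), np.float64(0.00022181972658952276))
```

Green is about 0.2 kg, the lightest as expected. Level it at the same spot, moving sideways first to stay clear of the blue drawers.

Scaled: -0.2125 m is -212.5, -0.205 m is -205.

```bash
echo '[[[0, 0, 0, -30, 0], [0, 0, -10, -56, 0], [0, 0, -50, -56, 0], [0, 0, -90, -56, 0], [0, -10, -130, -56, 0], [0, -40, -155, -56, 0], [0, -70, -180, -56, 0], [0, -100, -205, -56, 0], [0, -134.5, -212.5, -56, 0], [0, -134.5, -212.5, -56, 0]]]' > m.json && python3 nudge.py m.json
echo '[[[0, 0, 0, 10, 0], [0, 0, 0, 20, 0], [0, 0, 0, 24, 0], [0, 0, 0, 28, 0], [0, 0, 0, 32, 0], [0, 0, 0, 36, 0], [0, 0, 0, 40, 0], [0, 0, 0, 44, 0], [0, 0, 0, 48, 0], [0, 0, 0, 51.5, 0], [0, 0, 0, 51.5, 0], [0, 0, 0, 51.5, 0]]]' > m.json && python3 nudge.py m.json 25
python3 - <<'E'
from h import *
s=arm.get_state();f=arm.grab_frame('wrist');q,a_=maskq(f,'green',(230,100,410,225));print(q.tolist(),s['eef_pos'],s['force'])
E
```

```text
t: 25.15
eef_pos: [0.6786, 0.1342, 0.1636]
ee_rot: [-3.14, -0.001, -2.893]
force: [0.5, 1.4, -1.7]
width: 0.0561
gripper_force: 30.0
t: 26.15
eef_pos: [0.6771, 0.1378, 0.1185]
ee_rot: [-3.142, 0.01, -2.887]
force: [5.5, 1.6, 7.9]
width: 0.0559
gripper_force: 25.0
[[377.0, 137.0], [373.0, 224.0], [269.0, 224.0], [265.0, 137.0]] [0.67708413 0.13779517 0.11854055] [5.45351798 1.59257787 7.8770831 ]
```

Careful with the scale: shifts go in mm. That gives: -0.186 m is -186, -0.18 m is -180.

```bash
echo '[[[0, 0, 0, -20, 0], [0, 0, 0, -40, 0], [0, 30, -30, -40, 0], [0, 60, -60, -40, 0.1], [0, 90, -90, -40, 0.2], [0, 115, -120, -40, 0.3], [0, 135, -150, -40, 0.4], [0, 149, -180, -30, 0.416], [0, 149, -186, -5, 0.416], [0, 149, -186, 0, 0.416], [0, 149, -186, 0, 0.416], [0, 149, -186, 0, 0.416], [0, 149, -186, 0, 0.416]]]' > m.json && python3 nudge.py m.json 30
python3 - <<'E'
from h import *
s=arm.get_state();f=arm.grab_frame('wrist');q,a_=maskq(f,'green',(230,100,410,225));print(q.tolist(),s['eef_pos'],s['force'])
print(goto(s,[.5765,-.0805,.0675],CAR[2]+np.pi/2))
E
```

```text
t: 27.28
eef_pos: [0.5766, -0.0802, 0.1158]
ee_rot: [3.141, 0.001, 2.979]
force: [-0.4, -0.5, -3.0]
width: 0.0557
gripper_force: 30.0
[[377.0, 137.0], [373.0, 224.0], [269.0, 224.0], [266.0, 136.0]] [ 0.57655962 -0.08017517  0.11577959] [-0.39487339 -0.53076891 -2.98591128]
(array([ 0.0001, -0.0003,  0.0483]), np.float64(0.0020558503095902125))
```

```bash
echo '[[[0, 0, 0, 20, 0], [0, 0, 0, 34, 0], [0, 0, 0, 41, 0], [0, 0, 0, 44, 0], [0, 0, 0, 46, 0], [0, 0, 0, 46, 0]]]' > m.json && python3 nudge.py m.json | egrep 'eef|^force'
for i in 1 ; do echo '[[[0, 0, 0, 1, 0], [0, 0, 0, 1.5, 0], [0, 0, 0, 1.5, 0]]]' > m.json && python3 nudge.py m.json | egrep 'eef_pos|^force|t:'; done
```

```text
eef_pos: [0.5763, -0.081, 0.0692]
force: [0.3, -0.1, -1.4]
t: 28.08
eef_pos: [0.5761, -0.0812, 0.0677]
ee_rot: [3.141, 0.001, 2.977]
force: [-0.1, 0.3, -2.5]
```

```bash
echo '[[[0, 0, 0, 1, 0], [0, 0, 0, 1, 0], [0, 0, 0, 1, 0]]]' > m.json && python3 nudge.py m.json | egrep 'eef|^force|t:'
```

```text
t: 28.33
eef_pos: [0.5761, -0.0812, 0.0666]
ee_rot: [3.141, 0.001, 2.977]
force: [0.8, -0.1, -0.5]
```

Scaled: 0.0005 m is 0.5.

```bash
echo '[[[0, 0, 0, 0.5, 0], [0, 0, 0, 0.5, 0], [0, 0, 0, 0.5, 0]]]' > m.json && python3 nudge.py m.json | egrep 'eef|^force|t:'
echo '[[[0.068, 0, 0, 0, 0], [0.068, 0, 0, 0, 0], [0.068, 0, 0, 0, 0], [0.068, 0, 0, 0, 0], [0.068, 0, 0, 0, 0], [0.068, 0, 0, -20, 0], [0.068, 0, 0, -60, 0], [0.068, 0, 0, -100, 0], [0.068, 0, 0, -130, 0], [0.068, 0, 0, -130, 0], [0.068, 0, 0, -130, 0]]]' > m.json && python3 nudge.py m.json
python3 - <<'E'
from h import *
s=arm.get_state();f=arm.grab_frame('wrist');g=arm.grab_frame('top');cv2.imwrite('pics/w14.png',f[:,:,::-1]);cv2.imwrite('pics/t14.png',g[:,:,::-1])
q,ar=maskq(f,'green',(230,60,410,250));w=unproj(cam('wrist',s),q,.134);print(q.tolist(),w.round(4).tolist(),w.mean(0))
# bystanders: change in the top picture
d=np.abs(cv2.imread('pics/top0.png').astype(int)-g[:,:,::-1]).max(2)
for n,(x,y,r) in dict(timer=(365,253,14),forceps=(200,222,25)).items(): print(n,d[y-r:y+r,x-r:x+r].mean().round(1),np.percentile(d[y-r:y+r,x-r:x+r],99))
print('dish',d[138:166,362:414].mean(),np.percentile(d[138:166,362:414],99))
E
```

```text
t: 28.58
eef_pos: [0.5763, -0.0813, 0.0664]
ee_rot: [3.142, 0.001, 2.978]
force: [-0.7, 0.3, 4.2]
t: 29.5
eef_pos: [0.577, -0.081, 0.198]
ee_rot: [3.14, 0.004, 2.977]
force: [-0.7, -0.2, -0.3]
width: 0.0682
gripper_force: 0.0
[[348.0, 128.0], [345.0, 249.0], [296.0, 249.0], [291.0, 124.0]] [[0.5184, -0.0473, 0.134], [0.6318, -0.0662, 0.134], [0.624, -0.1134, 0.134], [0.507, -0.0957, 0.134]] [ 0.57032312 -0.08065925  0.134     ]
timer 27.1 109.50999999999988
forceps 17.3 22.0
dish 30.470467032967033 118.0
```

Released. I'll raise for a full wrist check, then swing clear for a top comparison.

Scaled: -0.07 m is -70, -0.04 m is -40.

```bash
echo '[[[0.068, 0, 0, -40, 0], [0.068, 0, 0, -70, 0], [0.068, 0, 0, -70, 0], [0.068, 0, 0, -70, 0]]]' > m.json && python3 nudge.py m.json | egrep 'eef|^force|t:'
python3 - <<'E'
from h import *
s=arm.get_state();f=arm.grab_frame('wrist')
q,ar=maskq(f,'green',(260,110,380,250));w=unproj(cam('wrist',s),q,.134);print(q.tolist(),w.round(4).tolist(),w.mean(0),np.arctan2(*(w[2]-w[3])[1::-1]))
E
echo '[[[0.068, 40, -40, 0, 0], [0.068, 60, -80, 0, 0], [0.068, 80, -120, 0, 0], [0.068, 100, -160, 0, 0], [0.068, 120, -200, 0, 0], [0.068, 140, -240, 0, 0], [0.068, 160, -280, 0, 0], [0.068, 180, -320, 0, 0], [0.068, 200, -360, 0, 0], [0.068, 200, -400, 0, 0], [0.068, 200, -440, 0, 0], [0.068, 200, -440, 0, 0], [0.068, 200, -440, 0, 0]]]' > m.json && python3 nudge.py m.json | egrep 'eef|^force|t:'
python3 - <<'E'
from h import *
g=arm.grab_frame('top')[:,:,::-1];cv2.imwrite('pics/t15.png',g)
t0=cv2.imread('pics/top0.png')
for n,(x0,y0,x1,y1) in dict(timer=(350,239,380,268),forceps=(178,200,222,246),dish=(362,138,414,166)).items():
    A,B=[cv2.cvtColor(np.ascontiguousarray(i[y0:y1,x0:x1]),6).astype(np.float32) for i in(t0,g)]
    print(n,np.abs(A-B).mean().round(1),cv2.phaseCorrelate(A,B))
try: q,ar=maskq(g[:,:,::-1],'green',(385,140,450,240));w=unproj(cam('top'),q,.134);print(q.tolist(),w.mean(0))
except Exception as e: print(e)
E
```

```text
t: 29.93
eef_pos: [0.5763, -0.0812, 0.2662]
ee_rot: [3.141, 0.001, 2.977]
force: [0.7, -0.6, -0.7]
[[342.0, 127.0], [341.0, 231.0], [301.0, 231.0], [299.0, 128.0]] [[0.5183, -0.0481, 0.134], [0.639, -0.0669, 0.134], [0.6311, -0.1147, 0.134], [0.5116, -0.0949, 0.134]] [ 0.57501588 -0.08115779  0.134     ] -0.1638808496132227
t: 31.07
eef_pos: [0.3038, -0.4861, 0.2622]
ee_rot: [3.139, -0.005, 2.973]
force: [0.5, 0.1, 0.1]
timer 2.2 ((-0.032290340904479464, 0.041209132971015805), 0.9862569157282511)
forceps 2.2 ((0.4802854213887642, -0.118641815980709), 0.9425591867831018)
dish 2.4 ((-0.04547627889372663, -0.06797457512422689), 0.9209335088729859)
[[427.0, 170.0], [441.0, 173.0], [434.0, 215.0], [420.0, 212.0]] [ 0.57688247 -0.08138082  0.134     ]
```

The stack is centred and square, the bystanders haven't moved, and the arm is clear.

```bash
python3 -c "
from station import arm
print(arm.job_done())"
```

```text
the job is handed in; nothing more can be done
None
```

The job is handed in: the cases are stacked square, lid up, in the carrier with orange (about 0.58 kg) at the bottom, blue (about 0.40 kg) in the middle and green (about 0.2 kg) on top; each was set down gently and released, the timer, dish and forceps did not move, and it took about 31 s.

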